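# Make up the drawing kit

### The arm

A 7-joint arm with a two-finger parallel gripper is mounted at the origin on the work surface. World frame = base frame: x ahead of the robot, y to its left, z up, the work surface at z = 0. Lengths are in mm, angles in rad, forces in N, time in s.
With the tool pointing down it reaches from about 400 to 875 mm from the base axis. Payload 4.4 kg.
Tool frame: the origin (TCP) lies midway between the tips of the shut fingers; the grasp point (between the pads) lies 19 mm behind it; z points along the fingers, y is the line along which they close (so a half turn about z gives the same grasp; the last joint's range is limited). The gripper opens to 85 mm and grips with 20 to 120 N. Pads are 22 mm wide; open, the fingers measure 114 mm over their backs; the gripper's body (76 mm by 85 mm) begins 54 mm behind the grasp point. The pads swing forward as they close: fully open they stand 13 mm farther back than shut.
Start: joints at [-1.346, 0.628, 0.038, 1.517, -0.027, 0.996, -0.02], TCP at [186.343, 622.731, 231.313] pointing down, gripper open.
Joint ranges: [-3.06, 3.06], [-0.37, 2.12], [-1.25, 1.32], [0.18, 2.47], [-1.1, 4.24], [0.23, 1.98], [-2.94, 2.94]. Speed limits (rad/s): [2.57, 2.57, 3.14, 3.14, 3.14, 3.14, 3.14].

### API

Orientations are given as [roll, pitch, yaw] about the fixed x, y, z axes, in that order (R = Rz(yaw) Ry(pitch) Rx(roll)).
In Python, from cell import ctrl gives the robot as it stands.
- The arm moves only by the shell command python3 -m handwheel 'ROWS'. ROWS is JSON, a list of rows, each a list of 3 entries, a list of its own where there are three numbers: the turn, a rotation vector about the tool's x, y, z in degrees, then the shift along the tool's x, y, z in m, then the closure, from 0 (fully open) to 1 (shut). A call has 1 to 5 rows; each row shifts and turns the commanded pose from where the row before left it, along the tool's axes as they then stand; what a row does not reach is not made up. A row lasts 1/12 s, in which the tool goes at most 41.7 mm and 7.16 degrees, less where a joint would pass 70% of its speed; a pose out of reach is approached as far as the arm can. A call is refused whole if a number of a shift passes 0.0417 or a number of a turn 7.16, either way. A call with a gripper value outside its range is refused whole. The fingers move at their own pace and stop on an object; the grip force is fixed at half the most. Time passes only in rows, so rows that do not move let the fingers close. It gives the time, the measured TCP pose, the force, the opening and the grip force at its end, in the units of the state.
- ctrl.read_state(): the state, without advancing time (a new reading comes with each control period).
- ctrl.get_image(name): name is "scene" or "top"; returns a dict with "pixels" (400x640x3 uint8, red, green, blue), "fx", "fy", "cx", "cy" (pixels), "pose" (4x4, takes a point from camera to world coordinates). Camera axes: x right, y up, looking along -z (the intrinsics and any distortion apply to the point x, -y, -z); pixel columns grow to the right and rows downward; lengths in mm; the calibration is good to about 2 mm. A picture is of the moment at which its call begins. There is no depth.
- ctrl.finish_job(): hands the job in; it is judged then, once.
The state is a dict: "clock": time; "qpos": joint angles; "qd": joint speeds; "tau": joint torques, N m; "eef_pos": TCP position; "tool_rot": TCP orientation; "force": force on the tool from outside, world axes, zero at the start; "torque": the same for the moment, N m; "width": finger opening in mm; "gripper_force": force on a finger pad.
Only numpy, scipy, OpenCV 4.12 (cv2) and the standard library are available. Lean on these libraries where they do the work, as an engineer would, in place of code of your own. Each camera call takes 0.05 s, during which the arm holds its last target. There are 200 camera calls.

### The job

Make up the drawing kit in the low wooden tray: stand the small paint pot in the round well and the ink bottle in the square well, lay the small eraser flat in the oblong well, and put the tape roll flat over the peg, each right down on the bottom of its place. Set them down rather than dropping them in, and leave the big paint jar and the big eraser where they are.

Things in the scene. Friction and masses are not known exactly. Their poses are not given: they have to be found in the camera images.
- paint_pot: Small round paint pot, white plastic with a black screw lid: 44 mm diameter, 46 mm tall. Stands upright on the counter. Origin: centre of its underside, z up. Loose, about 70 g. To keep fingertips clear of the insert's top when it is set down, grip at least 10 mm above its underside.
- ink_bottle: Square ink bottle: dark body with paper label, 40 x 40 mm and 36 mm tall, with a round black cap of 26 mm diameter on top (48 mm tall in all). Stands upright. Origin: centre of its underside, z up, x and y square to its flat sides. Loose, about 110 g. Grip at least 10 mm above its underside.
- eraser: Small white block eraser in a brown card sleeve: 58 mm long (its x axis), 26 mm wide (y), 22 mm high (z). Lies flat. Origin: centre of its underside. Loose, about 45 g. Grip across its width, fingertips at least 8 mm above its underside.
- tape_roll: Roll of tan adhesive tape, lying flat: 50 mm outside diameter, 27 mm hole, 18 mm high. Origin: on the axis, at its underside, z up. Loose, about 40 g.
- big_jar: Look-alike that does not belong in the kit: a larger paint jar of the same white plastic and black lid, 62 mm diameter, 56 mm tall, 180 g, too large for the round well. Origin: centre of its underside. Leave it where it stands.
- big_eraser: Look-alike that does not belong in the kit: a larger white eraser in a brown card sleeve, 78 mm long (x), 46 mm wide (y), 22 mm high, 100 g, too large for the oblong well. Origin: centre of its underside. Leave it where it lies.
- round_well: Insert with a round dark-lined well for the paint pot: 60 mm diameter, centred, 6 mm deep; well floor 4 mm, insert top 10 mm above the origin. Fixed wooden insert, 92 x 92 mm, square with the kit tray it lies in (four inserts, two by two, 96 mm apart; tray 206 x 206 mm, rim 15 mm above the counter). Origin: centre of its underside, 5 mm above the counter; x, y along its sides, z up.
- square_well: Insert with a square dark-lined well for the ink bottle: 56 x 56 mm, centred, sides along x and y, 6 mm deep; well floor 4 mm, insert top 10 mm above the origin. Fixed wooden insert, 92 x 92 mm, square with the kit tray it lies in (four inserts, two by two, 96 mm apart; tray 206 x 206 mm, rim 15 mm above the counter). Origin: centre of its underside, 5 mm above the counter; x, y along its sides, z up.
- oblong_well: Insert with an oblong dark-lined well for the eraser: 74 mm along its x axis, 42 mm along y, centred, 6 mm deep; well floor 4 mm, insert top 10 mm above the origin. Fixed wooden insert, 92 x 92 mm, square with the kit tray it lies in (four inserts, two by two, 96 mm apart; tray 206 x 206 mm, rim 15 mm above the counter). Origin: centre of its underside, 5 mm above the counter; x, y along its sides, z up.
- peg_base: Flat insert with an upright dark steel peg for the tape roll: plate 4 mm thick, peg in its centre, 10 mm diameter, rising 16 mm above the plate (its top 20 mm above the origin). The roll lies flat on the plate with the peg in its hole. Fixed wooden insert, 92 x 92 mm, square with the kit tray it lies in (four inserts, two by two, 96 mm apart; tray 206 x 206 mm, rim 15 mm above the counter). Origin: centre of its underside, 5 mm above the counter; x, y along its sides, z up.
Things that resemble listed ones, but are neither listed nor needed, are in the scene too. Several things have the shape of the tape_roll; the one meant has the colours described above. Leave any yellow look-alike of the ink_bottle alone.

How it is judged (in metres and radians):
At the end, for the whole second after the job is handed in: Pot in round well, ink bottle in square well, eraser in oblong well, tape over peg: each within 13 mm of the middle, on the bottom (within 3 mm), upright or flat (0.12 rad), released and at rest; big jar and big eraser at rest within 25 mm of where they started (horizontal distance between paint_pot and round_well below 0.013 m and z of paint_pot in the frame of round_well between 0.001 and 0.007 m and angle between each of paint_pot, ink_bottle, eraser, tape_roll's own z axis and vertical below 0.12 rad and linear speed of each of paint_pot, ink_bottle, eraser, tape_roll, big_jar, big_eraser below 0.02 m/s and horizontal distance between ink_bottle and square_well below 0.013 m and z of ink_bottle in the frame of square_well between 0.001 and 0.007 m and horizontal distance between eraser and oblong_well below 0.013 m and z of eraser in the frame of oblong_well between 0.001 and 0.007 m and horizontal distance between tape_roll and peg_base below 0.013 m and z of tape_roll in the frame of peg_base between 0.001 and 0.007 m and distance of each of big_jar, big_eraser from where it was at the start of the episode below 0.025 m); the robot touches nothing.
It fails at once if the big jar or the big eraser is shifted by more than 25 mm (distance of any of big_jar, big_eraser from where it was at the start of the episode above 0.025 m).
It fails at once if a thing is dropped into its place (falls faster than 0.9 m/s at its place, a drop of over 4 cm) ((horizontal distance between paint_pot and round_well below 0.03 m and height (world z) of paint_pot below 0.08 m and linear speed of paint_pot above 0.9 m/s) or (horizontal distance between ink_bottle and square_well below 0.03 m and height (world z) of ink_bottle below 0.08 m and linear speed of ink_bottle above 0.9 m/s) or (horizontal distance between eraser and oblong_well below 0.03 m and height (world z) of eraser below 0.08 m and linear speed of eraser above 0.9 m/s) or (horizontal distance between tape_roll and peg_base below 0.03 m and height (world z) of tape_roll below 0.08 m and linear speed of tape_roll above 0.9 m/s)).
It also fails if it takes over 106 s, if anything falls off the work surface, if the arm or the gripper's body presses on something with over 40 N, if the wrist force passes 120 N, or if a joint passes its speed limit or range.

## Working session

There is one attempt and no reset: what is moved stays moved. The work goes in short steps, Python scripts to look and compute and a shell command to move; the robot and the scene stay as the last step left them, time stands still between calls to the robot, and variables do not carry over. Pictures are saved under pics/ and viewed, at most 14 in all, crops included, and the job is handed in when it is done.

```bash
mkdir -p pics; ls; python3 - <<'E'
from cell import ctrl
import cv2,pickle
s=ctrl.read_state();print(s)
for n in("top","scene"):
    d=ctrl.get_image(n);cv2.imwrite(f"pics/{n}0.png",d["pixels"][:,:,::-1]);pickle.dump(d,open(f"{n}.pkl","wb"))
    print(n,d["fx"],d["fy"],d["cx"],d["cy"],d["pose"],[k for k in d])
E
```

```text
pics
{'clock': 0.0, 'qpos': array([-1.34578867,  0.62934353,  0.03844611,  1.51840635, -0.0270097 ,
        0.99628008, -0.02000197]), 'qd': array([ 0.00017378, -0.00137091,  0.00051109, -0.00090895, -0.002014  ,
        0.00056221,  0.00077334]), 'tau': array([-1.05464009e-03, -5.63398111e+01,  1.22589670e+00, -1.93452626e+01,
        1.09190232e-02,  1.08587416e-02, -5.39411843e-06]), 'eef_pos': array([186.1611459 , 622.10313036, 230.37857933]), 'tool_rot': array([-3.13967354e+00,  2.02568206e-05,  2.85077354e+00]), 'force': array([0.65961787, 0.60246574, 0.63117624]), 'torque': array([-0.05727576, -0.06145178,  0.01847983]), 'gripper_force': 0.0, 'width': 85.23036850935965}
top 377.94800151678834 377.94800151678834 317.05229791783086 200.95849504292164 [[ 1.66790451e-02  9.86202220e-01 -1.64702733e-01  3.81336446e+02]
 [-9.99860806e-01  1.65206911e-02 -2.33135959e-03 -2.83986254e+01]
 [ 4.21810971e-04  1.64718693e-01  9.86340496e-01  8.83263991e+02]
 [ 0.00000000e+00  0.00000000e+00  0.00000000e+00  1.00000000e+00]] ['pixels', 'fx', 'fy', 'cx', 'cy', 'pose']
scene 374.626552307927 374.626552307927 320.1461488752081 203.56092189659202 [[-4.66235609e-01 -6.84600049e-01  5.60309851e-01  1.06093416e+03]
 [ 8.84529009e-01 -3.49822301e-01  3.08598103e-01  2.71999929e+02]
 [-1.52573954e-02  6.39489742e-01  7.68648217e-01  7.58445317e+02]
 [ 0.00000000e+00  0.00000000e+00  0.00000000e+00  1.00000000e+00]] ['pixels', 'fx', 'fy', 'cx', 'cy', 'pose']
```

View pics/top0.png

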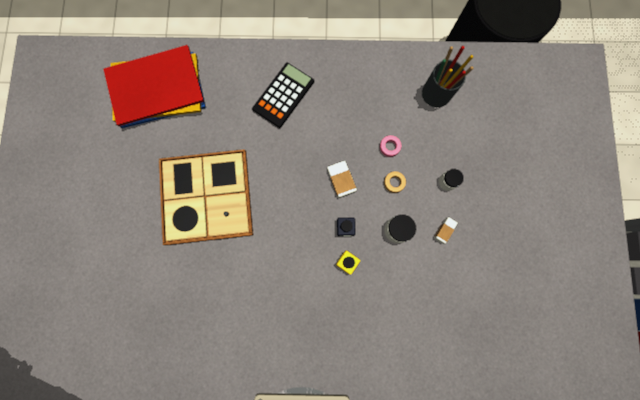

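View pics/scene0.png

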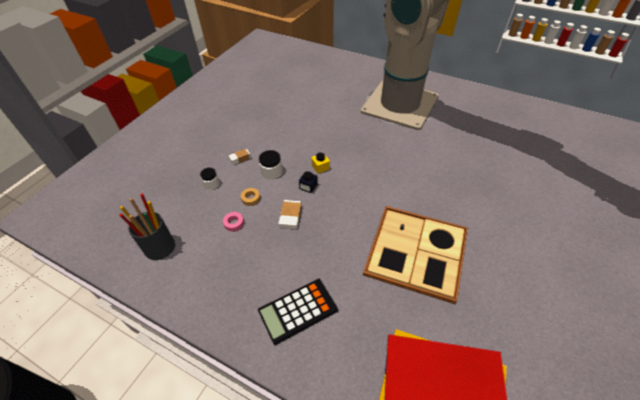

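The top view shows the tray at about (206,197). The pot is at (452,180), the tan tape at (396,182), the ink bottle at (346,227), the small eraser at (447,231), the big jar at (400,229) and the big eraser at (342,179). Next I'll enlarge two crops.

```bash
python3 - <<'E'
import cv2
im=cv2.imread("pics/top0.png")
for n,(u,v,w,h,k) in {"cropA":(320,130,150,110,5),"cropT":(150,140,112,112,5)}.items():
    cv2.imwrite(f"pics/{n}.png",cv2.resize(im[v:v+h,u:u+w],None,fx=k,fy=k,interpolation=cv2.INTER_CUBIC))
E
```

```text
(no output)
```

View pics/cropA.png

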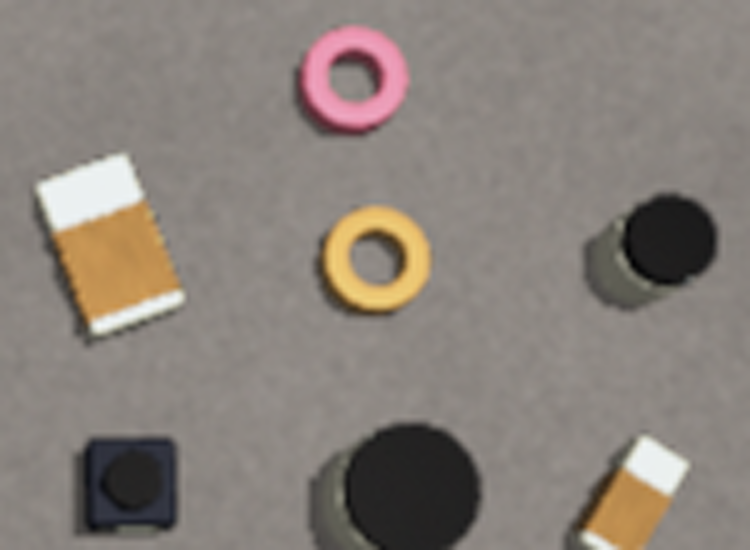

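View pics/cropT.png

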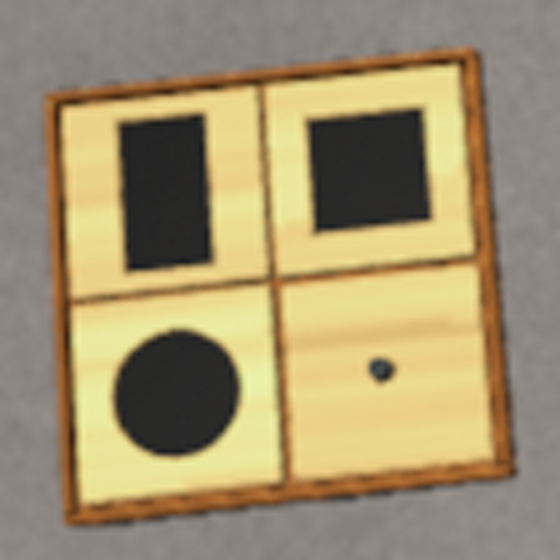

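```bash
cat > h.py <<'E'
import numpy as np,cv2,pickle
def w(d,u,v,z):
    P=np.array(d["pose"]);r=P[:3,:3]@np.array([(u-d["cx"])/d["fx"],-(v-d["cy"])/d["fy"],-1])
    return P[:3,3]+r*(z-P[2,3])/r[2]
def proj(d,p):
    P=np.array(d["pose"]);q=P[:3,:3].T@(np.array(p)-P[:3,3])
    return d["cx"]+d["fx"]*q[0]/-q[2],d["cy"]+d["fy"]*q[1]/q[2]
E
python3 - <<'E'
from h import *
d=pickle.load(open("top.pkl","rb"));s=pickle.load(open("scene.pkl","rb"))
A=lambda x,y:(320+x/5-.4,130+y/5-.4);T=lambda x,y:(150+x/5-.4,140+y/5-.4)
pts={"pot":(A(670,240),46),"tape":(A(377,259),18),"ink":(A(132,483),36),"inkcap":(A(132,480),48),"jar":(A(413,490),56),"pink":(A(355,78),18),
"round":(T(177,392),15),"square":(T(369,170),15),"oblong":(T(166,192),15),"peg":(T(381,368),25)}
for n,(p,z) in pts.items():
    q=w(d,*p,z);print(n,q.round(1),np.hypot(q[0],q[1]).round(),"scene px",np.round(proj(s,q)))
im=cv2.cvtColor(d["pixels"],cv2.COLOR_RGB2HSV).astype(int)
for n,(u,v) in {"eraser":(447,231),"big":(342,179)}.items():
    c=d["pixels"][v-22:v+22,u-22:u+22].astype(int)
    m=((c.min(2)>185)|((c[...,0]-c[...,2])>50)).astype(np.uint8)
    k,l,st,_=cv2.connectedComponentsWithStats(m);b=1+np.argmax(st[1:,4])
    ys,xs=np.where(l==b);r=cv2.minAreaRect(np.c_[xs+u-22,ys+v-22].astype(np.float32))
    C=np.array([w(d,*p,22) for p in cv2.boxPoints(r)]);e=C[1:]-C[:-1];
    print(n,C.mean(0).round(1),[(np.linalg.norm(x).round(1),np.degrees(np.arctan2(x[1],x[0])).round(1)) for x in e[:2]],np.round(proj(s,C.mean(0))))
for a,b in (((308,120),(425,108)),((308,120),(315,230)),((120,122),(128,270)),((88,438),(175,437)),((175,437),(177,527))):
    f=T if a[0] not in(88,175) else A;z=15 if f is T else 36
    e=w(d,*f(*b),z)-w(d,*f(*a),z);print(np.linalg.norm(e).round(1),np.degrees(np.arctan2(e[1],e[0])).round(1))
E
```

```text
pot [ 580.1 -335.4   46. ] 670.0 scene px [207. 171.]
tape [ 575.3 -208.1   18. ] 612.0 scene px [249. 193.]
ink [466.4 -92.4  36. ] 475.0 scene px [307. 176.]
inkcap [466.5 -91.5  48. ] 475.0 scene px [307. 173.]
jar [ 463.4 -214.2   56. ] 510.0 scene px [269. 156.]
pink [ 663.3 -199.1   18. ] 693.0 scene px [232. 218.]
round [481.3 278.2  15. ] 556.0 scene px [440. 237.]
square [588.  195.5  15. ] 620.0 scene px [392. 258.]
oblong [575.8 290.4  15. ] 645.0 scene px [434. 271.]
peg [492.7 182.1  25. ] 525.0 scene px [401. 224.]
eraser [ 463.7 -323.2   22. ] [(np.float64(55.9), np.float64(-32.2)), (np.float64(28.0), np.float64(-121.1))] [238. 153.]
big [580.4 -82.4  22. ] [(np.float64(48.5), np.float64(-68.0)), (np.float64(76.6), np.float64(-159.7))] [289. 211.]
55.5 -83.0
53.5 -172.9
71.7 -172.5
39.3 -88.4
40.6 -178.7
```

```bash
cat > go.py <<'E'
import sys,numpy as np
from scipy.spatial.transform import Rotation as Ro
from cell import ctrl
s=ctrl.read_state();R=Ro.from_euler('xyz',s["tool_rot"]);p=np.array(s["eef_pos"])
print("t",round(s["clock"],2),"tcp",p.round(1),"rpy",np.degrees(s["tool_rot"]).round(1),"w",round(s["width"],1),"gf",round(s["gripper_force"],1),"F",s["force"].round(1),"q7",round(s["qpos"][6],2))
a=[float(x) for x in sys.argv[1:]]
for i in range(0,len(a),4):
    t=np.array(a[i:i+3]);G=Ro.from_euler('xyz',[180,0,a[i+3]],degrees=True)
    print("turn",np.degrees((R.inv()*G).as_rotvec()).round(1),"then shift mm",G.inv().apply(t-p).round(1));p=t;R=G
E
python3 -m handwheel '[[[0,0,-6],[0,0,0],0],[[0,0,-6],[0,0,0],0],[[0,0,-6],[0,0,0],0],[[0,0,-6],[0,0,0],0],[[0,0,0],[0,0,0],0]]'
python3 go.py 480 250 200 187.3 466 -92 120 181
```

```text
clock: 0.52
eef_pos: [186.4, 622.3, 230.8]
tool_rot: [-3.141, -0.001, -3.011]
force: [0.4, 0.7, -0.0]
width: 85.3
gripper_force: 0.0
t 0.52 tcp [186.4 622.3 230.8] rpy [-180.    -0.  -172.5] w 85.3 gf 0.0 F [ 0.4  0.7 -0. ] q7 0.33
turn [-0.  -0.   0.2] then shift mm [-244.  -406.6   30.8]
turn [ 0.  -0.   6.3] then shift mm [  20.  -341.7   80. ]
```

```bash
python3 -m handwheel '[[[0,0,0],[-0.0163,-0.0271,0.002],0],[[0,0,0],[-0.0163,-0.0271,0.002],0],[[0,0,0],[-0.0163,-0.0271,0.002],0],[[0,0,0],[-0.0163,-0.0271,0.002],0],[[0,0,0],[-0.0163,-0.0271,0.002],0]]' >/dev/null
python3 -m handwheel '[[[0,0,0],[-0.0163,-0.0271,0.002],0],[[0,0,0],[-0.0163,-0.0271,0.002],0],[[0,0,0],[-0.0163,-0.0271,0.002],0],[[0,0,0],[-0.0163,-0.0271,0.002],0],[[0,0,0],[-0.0163,-0.0271,0.002],0]]' >/dev/null
python3 -m handwheel '[[[0,0,0],[-0.0163,-0.0271,0.002],0],[[0,0,0],[-0.0163,-0.0271,0.002],0],[[0,0,0],[-0.0163,-0.0271,0.002],0],[[0,0,0],[-0.0163,-0.0271,0.002],0],[[0,0,0],[-0.0163,-0.0271,0.002],0]]' >/dev/null
python3 go.py
python3 -m handwheel '[[[0,0,6.3],[0,0,0],0],[[0,0,0],[0.002,-0.0342,0.008],0],[[0,0,0],[0.002,-0.0342,0.008],0],[[0,0,0],[0.002,-0.0342,0.008],0],[[0,0,0],[0.002,-0.0342,0.008],0]]' >/dev/null
python3 -m handwheel '[[[0,0,0],[0.002,-0.0342,0.008],0],[[0,0,0],[0.002,-0.0342,0.008],0],[[0,0,0],[0.002,-0.0342,0.008],0],[[0,0,0],[0.002,-0.0342,0.008],0],[[0,0,0],[0.002,-0.0342,0.008],0]]' >/dev/null
python3 -m handwheel '[[[0,0,0],[0.002,-0.0342,0.008],0],[[0,0,0],[0,0,0],0.2],[[0,0,0],[0,0,0],0.2]]' >/dev/null
python3 go.py 466.5 -92 12 181.5
```

```text
t 1.77 tcp [481.4 249.3 201.1] rpy [-180.    -0.  -172.9] w 85.2 gf 0.0 F [ 0.3  1.4 -0.2] q7 1.11
t 2.85 tcp [466.2 -94.  120.8] rpy [-1.800e+02 -1.000e-01 -1.794e+02] w 68.3 gf 0.0 F [ 0.2  0.5 -0.2] q7 1.64
turn [-0.  -0.1 -0.9] then shift mm [ -0.4   2.  108.8]
```

```bash
python3 -m handwheel '[[[0,0,0],[0,0.002,0.028],0.2],[[0,0,0],[0,0,0.028],0.2],[[0,0,0],[0,0,0.028],0.2],[[0,0,0],[0,0,0.018],0.2],[[0,0,0],[0,0,0.010],0.2]]'
python3 -m handwheel '[[[0,0,0],[0,0,0],0.3],[[0,0,0],[0,0,0],0.6],[[0,0,0],[0,0,0],1],[[0,0,0],[0,0,0],1],[[0,0,0],[0,0,0],1]]'
python3 go.py 466 -92 9 181
python3 - <<'E'
from cell import ctrl
import cv2
d=ctrl.get_image("scene");cv2.imwrite("pics/s1.png",cv2.resize(d["pixels"][110:230,230:400,::-1],None,fx=4,fy=4))
E
```

```text
clock: 3.27
eef_pos: [464.8, -87.1, 9.8]
tool_rot: [3.141, -0.007, -3.123]
force: [-0.5, -0.6, -0.1]
width: 68.3
gripper_force: 0.0
clock: 3.68
eef_pos: [467.1, -89.5, 12.9]
tool_rot: [-3.141, -0.0, -3.124]
force: [-0.1, -0.2, -1.9]
width: 38.7
gripper_force: 61.0
t 3.68 tcp [467.1 -89.5  12.9] rpy [-180.   -0. -179.] w 38.7 gf 61.0 F [-0.1 -0.2 -1.9] q7 1.43
turn [-0. -0.  0.] then shift mm [ 1.2 -2.5  3.9]
```

View pics/s1.png

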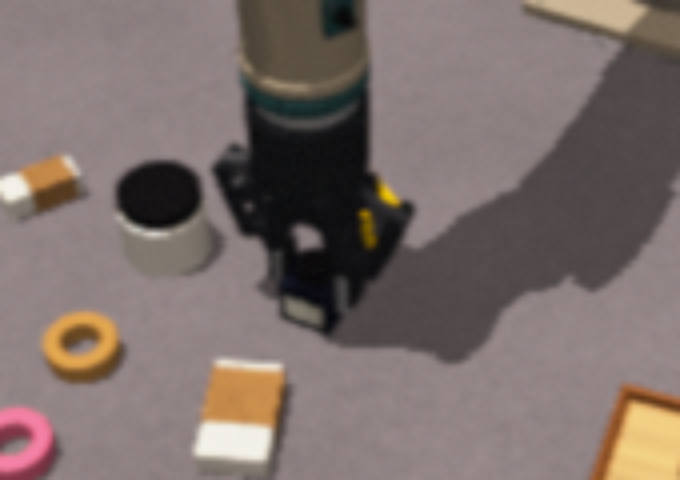

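Bottle gripped with a 38.7 mm opening. The scene crop shows it between the fingers at (310,300), with the neighbours untouched. The tray fit gives square (588,195), oblong (576,290), round (481,278), peg (493,183) and a yaw of 7.3°.

```bash
python3 -m handwheel '[[[0,0,0],[0,0,-0.01],1],[[0,0,0],[0,0,-0.02],1],[[0,0,0],[0,0,-0.025],1],[[0,0,0],[0,0,-0.025],1],[[0,0,0],[0,0,-0.01],1]]' >/dev/null
python3 -m handwheel '[[[0,0,0],[0,0,0],1]]' >/dev/null
python3 go.py 588.2 195.1 100 187.3
```

```text
t 4.23 tcp [468.3 -90.  105.1] rpy [-179.9    0.2 -179. ] w 38.7 gf 61.2 F [ 0.2  0.3 -2.2] q7 1.47
turn [-0.1  0.2 -6.3] then shift mm [-155.2  267.5    5.1]
```

```bash
python3 -m handwheel '[[[0,0,-6.3],[0,0,0],1],[[0,0,0],[-0.008,0.0135,0],1],[[0,0,0],[-0.0155,0.0268,0],1],[[0,0,0],[-0.0155,0.0268,0],1],[[0,0,0],[-0.0155,0.0268,0],1]]' >/dev/null
python3 -m handwheel '[[[0,0,0],[-0.0155,0.0268,0],1],[[0,0,0],[-0.0155,0.0268,0],1],[[0,0,0],[-0.0155,0.0268,0],1],[[0,0,0],[-0.0155,0.0268,0],1],[[0,0,0],[-0.0155,0.0268,0],1]]' >/dev/null
python3 -m handwheel '[[[0,0,0],[-0.0155,0.0268,0],1],[[0,0,0],[-0.008,0.0135,0],1],[[0,0,0],[0,0,0],1],[[0,0,0],[0,0,0],1]]' >/dev/null
python3 go.py 588.2 195.1 23 187.3
python3 - <<'E'
from cell import ctrl
import cv2
d=ctrl.get_image("top");cv2.imwrite("pics/t2.png",cv2.resize(d["pixels"][130:260,150:310,::-1],None,fx=4,fy=4))
E
```

```text
t 5.4 tcp [585.6 197.  100.7] rpy [-180.    -0.2 -172.5] w 38.7 gf 61.1 F [ 0.3 -0.8 -1.4] q7 1.16
turn [-0.  -0.2  0.2] then shift mm [-2.4 -2.3 77.7]
```

View pics/t2.png

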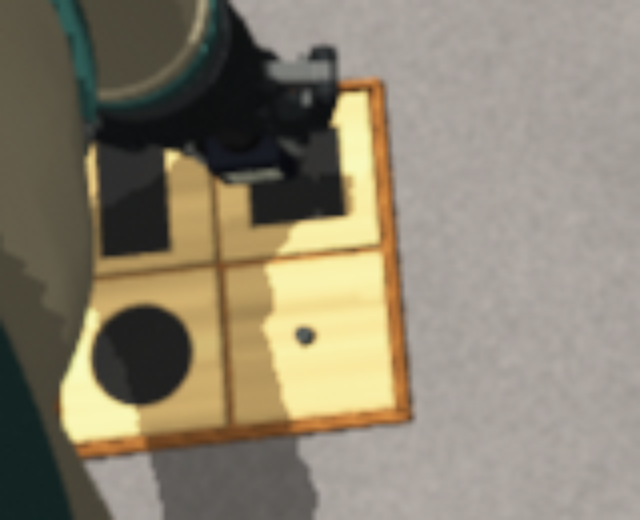

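The bottle hangs at (252,160), which is where parallax puts it for the square well. I'll lower it now.

```bash
python3 -m handwheel '[[[0,0,0],[-0.0024,-0.0023,0.015],1],[[0,0,0],[0,0,0.02],1],[[0,0,0],[0,0,0.018],1],[[0,0,0],[0,0,0.012],1],[[0,0,0],[0,0,0.006],1]]' >/dev/null
python3 -m handwheel '[[[0,0,0],[0,0,0.004],1],[[0,0,0],[0,0,0],1],[[0,0,0],[0,0,0],1]]'
python3 go.py 588.2 195.1 22 187.3
```

```text
clock: 6.12
eef_pos: [589.4, 194.1, 27.2]
tool_rot: [-3.141, -0.001, -3.014]
force: [0.3, 0.4, -1.0]
width: 39.0
gripper_force: 61.2
t 6.12 tcp [589.4 194.1  27.2] rpy [-1.800e+02 -1.000e-01 -1.727e+02] w 39.0 gf 61.2 F [ 0.3  0.4 -1. ] q7 1.14
turn [-0.  -0.1  0. ] then shift mm [1.1 1.1 5.2]
```

```bash
python3 -m handwheel '[[[0,0,0],[0.001,0.001,0.003],1],[[0,0,0],[0,0,0.002],1],[[0,0,0],[0,0,0],1],[[0,0,0],[0,0,0],1]]'
python3 go.py 588.2 195.1 22 187.3
```

```text
clock: 6.45
eef_pos: [588.1, 195.3, 22.0]
tool_rot: [-3.142, -0.001, -3.013]
force: [-0.2, 0.4, -0.0]
width: 39.0
gripper_force: 61.4
t 6.45 tcp [588.1 195.3  22. ] rpy [-1.800e+02 -1.000e-01 -1.726e+02] w 39.0 gf 61.4 F [-0.2  0.4 -0. ] q7 1.13
turn [-0.  -0.1  0.1] then shift mm [-0.1 -0.2 -0. ]
```

```bash
python3 -m handwheel '[[[0,0,0],[0,0,0.0005],1],[[0,0,0],[0,0,0],0.5],[[0,0,0],[0,0,0],0.15],[[0,0,0],[0,0,0],0.15],[[0,0,0],[0,0,0],0.15]]'
python3 -m handwheel '[[[0,0,0],[0,0,-0.01],0.15],[[0,0,0],[0,0,-0.03],0.15],[[0,0,0],[0,0,-0.035],0.15],[[0,0,0],[0,0,-0.035],0.15],[[0,0,0],[0,0,0],0.15]]' >/dev/null
python3 go.py 480 -150 130 187.3 463.7 -323.2 110 148.4
```

```text
clock: 6.87
eef_pos: [587.9, 194.9, 21.1]
tool_rot: [-3.141, -0.002, -3.013]
force: [0.8, -0.1, 0.1]
width: 72.7
gripper_force: 0.0
t 7.28 tcp [592.6 197.  138.8] rpy [ 179.8    0.6 -172.7] w 72.4 gf 0.0 F [0.5 0.3 0.4] q7 1.17
turn [0.2 0.6 0. ] then shift mm [ 155.8 -329.9    8.8]
turn [-0.  -0.  38.9] then shift mm [ -76.9 -156.1   20. ]
```

```bash
python3 -m handwheel '[[[0,0,0],[0.0142,-0.03,0],0.15],[[0,0,0],[0.0142,-0.03,0],0.15],[[0,0,0],[0.0142,-0.03,0],0.15],[[0,0,0],[0.0142,-0.03,0],0.15],[[0,0,0],[0.0142,-0.03,0],0.15]]' >/dev/null
python3 -m handwheel '[[[0,0,0],[0.0142,-0.03,0],0.15],[[0,0,0],[0.0142,-0.03,0],0.15],[[0,0,0],[0.0142,-0.03,0],0.15],[[0,0,0],[0.0142,-0.03,0],0.15],[[0,0,0],[0.0142,-0.03,0],0.15]]' >/dev/null
python3 -m handwheel '[[[0,0,6.5],[0.0142,-0.03,0],0.15],[[0,0,6.5],[0,0,0],0.15],[[0,0,6.5],[0,0,0],0.15],[[0,0,6.5],[0,0,0],0.15],[[0,0,6.5],[0,0,0],0.15]]' >/dev/null
python3 -m handwheel '[[[0,0,6.5],[0,0,0],0.15],[[0,0,0],[0,0,0],0.15],[[0,0,0],[0,0,0],0.15]]' >/dev/null
python3 go.py 463.7 -323.2 110 148.4
python3 - <<'E'
from cell import ctrl
import cv2,numpy as np
d=ctrl.get_image("top")["pixels"][:,:,::-1]
a=cv2.resize(d[140:252,150:262],None,fx=4,fy=4);b=cv2.resize(d[205:261,425:481],None,fx=6.2,fy=6.2)
b=cv2.resize(d[205:253,425:465],(373,448),interpolation=cv2.INTER_CUBIC)
cv2.imwrite("pics/t3.png",np.hstack([a,b[:448,:345]]))
E
```

```text
t 8.78 tcp [ 475.6 -152.   132. ] rpy [-179.9   -0.   148.5] w 72.4 gf 0.0 F [-0.3  0.2 -0.3] q7 1.22
turn [-0.1 -0.   0.1] then shift mm [ -79.5 -152.    22. ]
```

View pics/t3.png

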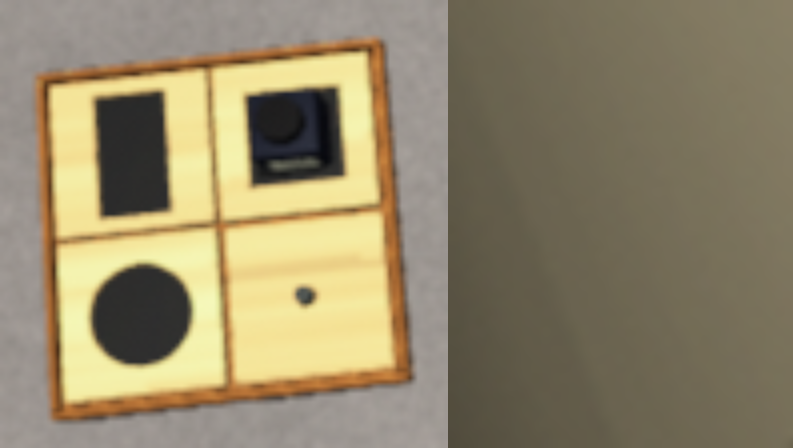

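The ink bottle stands in the square well (cap at (281,119)). The arm hides the eraser, so I'm going ahead on the first estimate.

```bash
python3 -c "
from h import *
d=pickle.load(open('top.pkl','rb'));print(w(d,150+281/4-.4,140+119/4-.4,57))"
python3 -m handwheel '[[[0,0,0],[-0.0159,-0.0304,0.0044],0.15],[[0,0,0],[-0.0159,-0.0304,0.0044],0.15],[[0,0,0],[-0.0159,-0.0304,0.0044],0.15],[[0,0,0],[-0.0159,-0.0304,0.0044],0.15],[[0,0,0],[-0.0159,-0.0304,0.0044],0.15]]' >/dev/null
python3 -m handwheel '[[[0,0,0],[0,0,0],0.3],[[0,0,0],[0,0,0],0.3],[[0,0,0],[0,0,0],0.3]]' >/dev/null
python3 go.py 463.7 -323.2 9 148.4
python3 - <<'E'
from cell import ctrl
import cv2
d=ctrl.get_image("scene");cv2.imwrite("pics/s4.png",cv2.resize(d["pixels"][90:200,180:330,::-1],None,fx=5,fy=5,interpolation=cv2.INTER_CUBIC))
E
```

```text
[587.66693473 193.19736396  57.        ]
t 9.5 tcp [ 463.1 -322.7  109.5] rpy [-1.800e+02 -1.000e-01  1.484e+02] w 59.6 gf 0.0 F [ 0.1  1.2 -0.1] q7 1.5
turn [-0.  -0.1  0. ] then shift mm [-8.000e-01 -1.000e-01  1.005e+02]
```

View pics/s4.png

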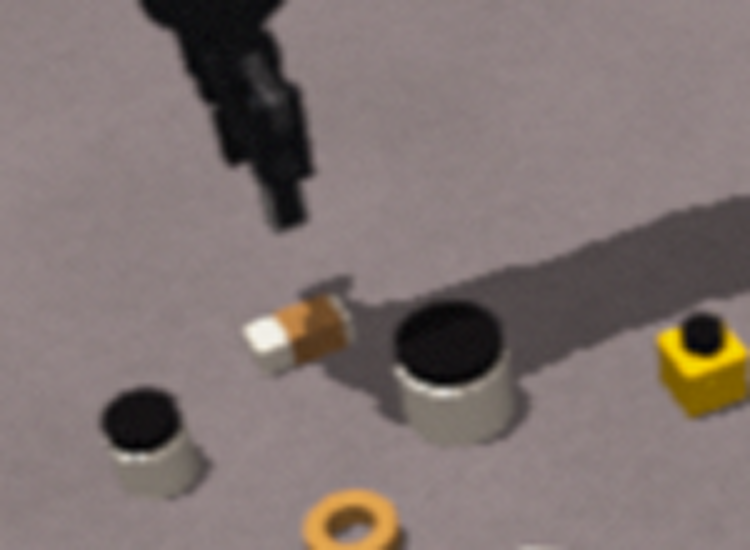

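The open fingers line up above the eraser, which is at (298,335) in the crop. I'll descend.

```bash
python3 -m handwheel '[[[0,0,0],[-0.001,0,0.025],0.3],[[0,0,0],[0,0,0.028],0.3],[[0,0,0],[0,0,0.025],0.3],[[0,0,0],[0,0,0.015],0.3],[[0,0,0],[0,0,0.006],0.3]]' >/dev/null
python3 -m handwheel '[[[0,0,0],[0,0,0],0.3],[[0,0,0],[0,0,0],0.3],[[0,0,0],[0,0,0],0.3]]'
python3 go.py 463.7 -323.2 8.5 148.4
```

```text
clock: 10.22
eef_pos: [465.0, -323.9, 11.9]
tool_rot: [-3.14, 0.001, 2.59]
force: [0.7, -0.3, 0.2]
width: 59.7
gripper_force: 0.0
t 10.22 tcp [ 465.  -323.9   11.9] rpy [-179.9    0.   148.4] w 59.7 gf 0.0 F [ 0.7 -0.3  0.2] q7 1.48
turn [-0.1  0.   0. ] then shift mm [ 1.4 -0.1  3.4]
```

```bash
python3 -m handwheel '[[[0,0,0],[0.001,0,0.0025],0.3],[[0,0,0],[0,0,0],0.4],[[0,0,0],[0,0,0],0.55],[[0,0,0],[0,0,0],0.7],[[0,0,0],[0,0,0],1]]' >/dev/null
python3 -m handwheel '[[[0,0,0],[0,0,0],1],[[0,0,0],[0,0,0],1],[[0,0,0],[0,0,0],1]]' >/dev/null
python3 go.py
python3 -m handwheel '[[[0,0,0],[0,0,-0.01],1],[[0,0,0],[0,0,-0.02],1],[[0,0,0],[0,0,-0.03],1],[[0,0,0],[0,0,-0.03],1],[[0,0,0],[0,0,-0.02],1]]' >/dev/null
python3 -m handwheel '[[[0,0,0],[0,0,0],1],[[0,0,0],[0,0,0],1]]' >/dev/null
python3 go.py 463.7 -120 120 148.4 575.9 290.3 120 187.3
```

```text
t 10.88 tcp [ 463.3 -323.6    8.8] rpy [-179.9   -0.   148.3] w 24.4 gf 59.6 F [-0.   0.9  5.9] q7 1.48
t 11.47 tcp [ 463.9 -323.7  119.7] rpy [-1.799e+02  1.000e-01  1.483e+02] w 24.5 gf 59.0 F [ 0.1  0.2 -1.8] q7 1.5
turn [-0.1  0.1 -0.1] then shift mm [106.9 173.4  -0.3]
turn [  0.    0.  -38.9] then shift mm [-163.4  392.7    0. ]
```

```bash
python3 -m handwheel '[[[0,0,0],[0.0178,0.0289,0],1],[[0,0,0],[0.0178,0.0289,0],1],[[0,0,0],[0.0178,0.0289,0],1],[[0,0,0],[0.0178,0.0289,0],1],[[0,0,0],[0.0178,0.0289,0],1]]' >/dev/null
python3 -m handwheel '[[[0,0,0],[0.0178,0.0289,0],1],[[0,0,-6.5],[0,0,0],1],[[0,0,-6.5],[0,0,0],1],[[0,0,-6.5],[0,0,0],1],[[0,0,-6.5],[0,0,0],1]]' >/dev/null
python3 -m handwheel '[[[0,0,-6.5],[0,0,0],1],[[0,0,-6.4],[0,0,0],1],[[0,0,0],[-0.0126,0.0302,0],1],[[0,0,0],[-0.0126,0.0302,0],1],[[0,0,0],[-0.0126,0.0302,0],1]]' >/dev/null
python3 -m handwheel '[[[0,0,0],[-0.0126,0.0302,0],1],[[0,0,0],[-0.0126,0.0302,0],1],[[0,0,0],[-0.0126,0.0302,0],1],[[0,0,0],[-0.0126,0.0302,0],1],[[0,0,0],[-0.0126,0.0302,0],1]]' >/dev/null
python3 -m handwheel '[[[0,0,0],[-0.0126,0.0302,0],1],[[0,0,0],[-0.0126,0.0302,0],1],[[0,0,0],[-0.0126,0.0302,0],1],[[0,0,0],[-0.0126,0.0302,0],1],[[0,0,0],[-0.0126,0.0302,0],1]]' >/dev/null
python3 -m handwheel '[[[0,0,0],[0,0,0],1],[[0,0,0],[0,0,0],1]]' >/dev/null
python3 go.py 575.9 290.3 20 187.3
python3 - <<'E'
from cell import ctrl
import cv2
d=ctrl.get_image("scene");cv2.imwrite("pics/s5.png",cv2.resize(d["pixels"][180:310,340:500,::-1],None,fx=4.5,fy=4.5,interpolation=cv2.INTER_CUBIC))
E
```

```text
t 13.72 tcp [574.7 293.  115.7] rpy [ 180.    -0.3 -172.5] w 24.2 gf 59.2 F [-0.5  0.2 -0.7] q7 1.04
turn [ 0.  -0.3  0.2] then shift mm [-0.8 -2.8 95.7]
```

View pics/s5.png

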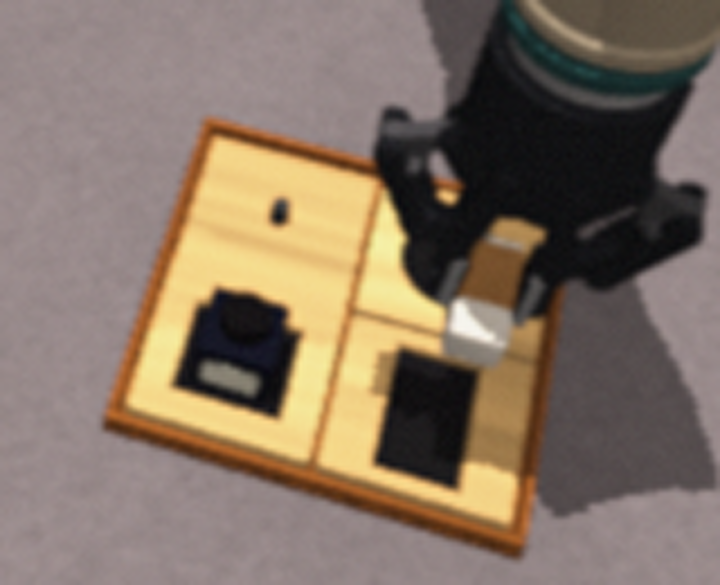

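The eraser is gripped square to the oblong well. I'll check its lengthwise offset from its lower front edge at about (473,358).

```bash
python3 -c "
from h import *
s=pickle.load(open('scene.pkl','rb'));print(w(s,340+473/4.5,180+358/4.5,107),'expect 603.5 296.7')"
python3 -m handwheel '[[[0,0,0],[-0.0008,-0.0028,0.02],1],[[0,0,0],[0,0,0.025],1],[[0,0,0],[0,0,0.022],1],[[0,0,0],[0,0,0.012],1],[[0,0,0],[0,0,0.005],1]]' >/dev/null
python3 -m handwheel '[[[0,0,0],[0,0,0],1],[[0,0,0],[0,0,0],1],[[0,0,0],[0,0,0],1]]' >/dev/null
python3 go.py 575.9 290.3 18 187.3
```

```text
[601.18850205 301.03308824 107.        ] expect 603.5 296.7
t 14.43 tcp [578.2 288.   34.9] rpy [ 180.    -0.  -172.8] w 24.5 gf 59.2 F [ 0.4  0.1 -0.5] q7 1.02
turn [ 0.  -0.  -0.1] then shift mm [ 2.   2.6 16.9]
```

```bash
python3 -m handwheel '[[[0,0,0],[0.001,0.0015,0.007],1],[[0,0,0],[0,0,0.005],1],[[0,0,0],[0,0,0.002],1],[[0,0,0],[0,0,0],1],[[0,0,0],[0,0,0],1]]' >/dev/null
python3 go.py 575.9 290.3 18 187.3
```

```text
t 14.85 tcp [576.  289.1  19.4] rpy [-1.800e+02 -1.000e-01 -1.728e+02] w 24.5 gf 59.2 F [-0.  -0.1 -0.7] q7 1.02
turn [-0.  -0.1 -0.1] then shift mm [-0.1  1.2  1.4]
```

```bash
python3 -m handwheel '[[[0,0,0],[0,0.001,0.0015],1],[[0,0,0],[0,0,0],1],[[0,0,0],[0,0,0],1]]' >/dev/null
python3 go.py 575.9 290.3 18 187.3
python3 -m handwheel '[[[0,0,0],[0,0,0],0.7],[[0,0,0],[0,0,0],0.5],[[0,0,0],[0,0,0],0.3],[[0,0,0],[0,0,0],0.3],[[0,0,0],[0,0,-0.005],0.3]]'
python3 -m handwheel '[[[0,0,0],[0,0,-0.01],0.2],[[0,0,0],[0,0,-0.03],0.2],[[0,0,0],[0,0,-0.035],0.2],[[0,0,0],[0,0,-0.035],0.2],[[0,0,0],[0,0,0],0.15]]' >/dev/null
python3 go.py 500 -150 130 187.3 580.1 -335.4 120 187.3 580.1 -335.4 12 187.3
```

```text
t 15.1 tcp [576.  290.3  18.2] rpy [-1.800e+02 -1.000e-01 -1.728e+02] w 24.4 gf 59.2 F [-0.9 -0.2 -0.5] q7 1.01
turn [-0.  -0.1 -0.1] then shift mm [0.1 0.1 0.2]
clock: 15.52
eef_pos: [575.4, 289.7, 22.5]
tool_rot: [-3.141, -0.004, -3.015]
force: [-0.3, 0.3, 0.4]
width: 60.0
gripper_force: 0.0
t 15.93 tcp [580.6 292.8 141.5] rpy [ 179.7    0.6 -172.8] w 72.8 gf 0.0 F [0.8 1.1 0.1] q7 1.04
turn [ 0.3  0.6 -0.1] then shift mm [ 136.2 -429.    11.5]
turn [0. 0. 0.] then shift mm [ -55.9 -194.1   10. ]
turn [0. 0. 0.] then shift mm [  0.  -0. 108.]
```

```bash
python3 -m handwheel '[[[0,0,0],[0.004,-0.0312,0.001],0.15],[[0,0,0],[0.004,-0.0312,0.001],0.15],[[0,0,0],[0.004,-0.0312,0.001],0.15],[[0,0,0],[0.004,-0.0312,0.001],0.15],[[0,0,0],[0.004,-0.0312,0.001],0.15]]' >/dev/null
python3 -m handwheel '[[[0,0,0],[0.004,-0.0312,0.001],0.15],[[0,0,0],[0.004,-0.0312,0.001],0.15],[[0,0,0],[0.004,-0.0312,0.001],0.15],[[0,0,0],[0.004,-0.0312,0.001],0.15],[[0,0,0],[0.004,-0.0312,0.001],0.15]]' >/dev/null
python3 -m handwheel '[[[0,0,0],[0.004,-0.0312,0.001],0.15],[[0,0,0],[0.004,-0.0312,0.001],0.15],[[0,0,0],[0.004,-0.0312,0.001],0.15],[[0,0,0],[0.004,-0.0312,0.001],0.15],[[0,0,0],[0.004,-0.0312,0.001],0.15]]' >/dev/null
python3 -m handwheel '[[[0,0,0],[0.004,-0.0312,0.001],0.15],[[0,0,0],[0.004,-0.0312,0.001],0.15],[[0,0,0],[0.004,-0.0312,0.001],0.15],[[0,0,0],[0.004,-0.0312,0.001],0.15],[[0,0,0],[0.004,-0.0312,0.001],0.15]]' >/dev/null
python3 -m handwheel '[[[0,0,0],[0,0,0],0.15],[[0,0,0],[0,0,0],0.15],[[0,0,0],[0,0,0],0.15]]' >/dev/null
python3 go.py 580.1 -335.4 12 187.3
python3 - <<'E'
from cell import ctrl
import cv2,numpy as np
a=ctrl.get_image("top")["pixels"][140:252,150:262,::-1];b=ctrl.get_image("scene")["pixels"][110:222,170:282,::-1]
cv2.imwrite("pics/t6.png",np.hstack([cv2.resize(x,(400,400),interpolation=cv2.INTER_CUBIC) for x in(a,b)]))
E
```

```text
t 17.85 tcp [ 575.7 -338.4  113.9] rpy [ 1.800e+02 -1.000e-01 -1.728e+02] w 72.6 gf 0.0 F [-0.2  0.6  0.2] q7 1.98
turn [ 0.  -0.1 -0.1] then shift mm [ -4.8   2.4 101.9]
```

View pics/t6.png

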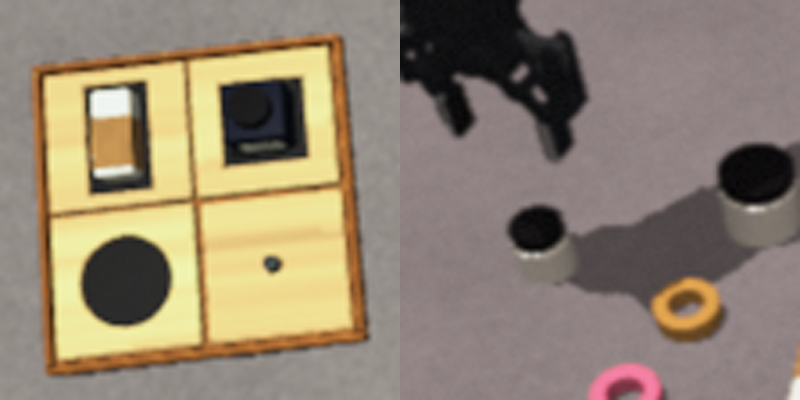

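The eraser lies in the oblong well at (115,130), and the gripper is above the pot. Descending.

```bash
python3 -m handwheel '[[[0,0,0],[-0.0048,0.0024,0.02],0.15],[[0,0,0],[0,0,0.028],0.15],[[0,0,0],[0,0,0.028],0.15],[[0,0,0],[0,0,0.018],0.15],[[0,0,0],[0,0,0.006],0.15]]' >/dev/null
python3 -m handwheel '[[[0,0,0],[0,0,0],0.15],[[0,0,0],[0,0,0],0.15],[[0,0,0],[0,0,0],0.15]]' >/dev/null
python3 go.py 580.1 -335.4 12 187.3
```

```text
t 18.62 tcp [ 581.2 -336.    15.2] rpy [-179.9    0.  -172.7] w 72.9 gf 0.0 F [ 0.8 -0.4 -0.1] q7 1.94
turn [-0.1  0.  -0. ] then shift mm [1.  0.8 3.2]
```

```bash
python3 -m handwheel '[[[0,0,0],[0,0,0.001],0.3],[[0,0,0],[0,0,0],0.5],[[0,0,0],[0,0,0],0.7],[[0,0,0],[0,0,0],1],[[0,0,0],[0,0,0],1]]' >/dev/null
python3 -m handwheel '[[[0,0,0],[0,0,0],1],[[0,0,0],[0,0,0],1]]' >/dev/null
python3 go.py
```

```text
t 19.2 tcp [ 580.7 -336.5   13.9] rpy [-179.9   -0.  -172.8] w 41.9 gf 61.3 F [-1.   0.   6.5] q7 1.94
```

```bash
python3 -m handwheel '[[[0,0,0],[0,0,-0.01],1],[[0,0,0],[0,0,-0.02],1],[[0,0,0],[0,0,-0.03],1],[[0,0,0],[0,0,-0.03],1],[[0,0,0],[0,0,-0.02],1]]' >/dev/null
python3 -m handwheel '[[[0,0,0],[0,0,0],1],[[0,0,0],[0,0,0],1]]' >/dev/null
python3 go.py 480.7 278 110 187.3
```

```text
t 19.78 tcp [ 580.6 -336.4  124.2] rpy [-179.9    0.  -172.8] w 41.7 gf 60.9 F [-0.3  0.4 -1.2] q7 1.98
turn [-0.1  0.  -0.1] then shift mm [ 21.  622.1  14.2]
```

```bash
python3 -m handwheel '[[[0,0,0],[0.001,0.0311,0],1],[[0,0,0],[0.001,0.0311,0],1],[[0,0,0],[0.001,0.0311,0],1],[[0,0,0],[0.001,0.0311,0],1],[[0,0,0],[0.001,0.0311,0],1]]' >/dev/null
python3 -m handwheel '[[[0,0,0],[0.001,0.0311,0],1],[[0,0,0],[0.001,0.0311,0],1],[[0,0,0],[0.001,0.0311,0],1],[[0,0,0],[0.001,0.0311,0],1],[[0,0,0],[0.001,0.0311,0],1]]' >/dev/null
python3 -m handwheel '[[[0,0,0],[0.001,0.0311,0],1],[[0,0,0],[0.001,0.0311,0],1],[[0,0,0],[0.001,0.0311,0],1],[[0,0,0],[0.001,0.0311,0],1],[[0,0,0],[0.001,0.0311,0],1]]' >/dev/null
python3 -m handwheel '[[[0,0,0],[0.001,0.0311,0],1],[[0,0,0],[0.001,0.0311,0],1],[[0,0,0],[0.001,0.0311,0],1],[[0,0,0],[0.001,0.0311,0],1],[[0,0,0],[0.001,0.0311,0],1]]' >/dev/null
python3 -m handwheel '[[[0,0,0],[0,0,0],1],[[0,0,0],[0,0,0],1],[[0,0,0],[0,0,0],1]]' >/dev/null
python3 go.py 480.7 278 23 187.3
```

```text
t 21.7 tcp [480.8 277.4 121.1] rpy [-179.9   -0.3 -172.7] w 41.6 gf 61.0 F [ 0.3 -0.9  0.4] q7 0.97
turn [-0.1 -0.3 -0. ] then shift mm [ 0.   0.6 98.1]
```

```bash
python3 -m handwheel '[[[0,0,0],[0,0.0006,0.02],1],[[0,0,0],[0,0,0.025],1],[[0,0,0],[0,0,0.025],1],[[0,0,0],[0,0,0.012],1],[[0,0,0],[0,0,0.004],1]]' >/dev/null
python3 -m handwheel '[[[0,0,0],[0,0,0.002],1],[[0,0,0],[0,0,0],1],[[0,0,0],[0,0,0],1],[[0,0,0],[0,0,0],1]]' >/dev/null
python3 go.py 480.7 278 23 187.3
```

```text
t 22.45 tcp [482.2 279.5  35.5] rpy [ 180.    -0.  -172.8] w 42.1 gf 61.0 F [-0.6  0.4 -0.3] q7 0.93
turn [ 0.  -0.  -0.1] then shift mm [ 1.7 -1.3 12.5]
```

```bash
python3 -m handwheel '[[[0,0,0],[0.001,-0.001,0.005],1],[[0,0,0],[0,0,0.004],1],[[0,0,0],[0,0,0.0015],1],[[0,0,0],[0,0,0],1],[[0,0,0],[0,0,0],1]]' >/dev/null
python3 go.py 480.7 278 23 187.3
```

```text
t 22.87 tcp [480.5 277.9  23.7] rpy [-1.800e+02 -1.000e-01 -1.727e+02] w 42.0 gf 61.0 F [ 0.1 -0.3 -0.7] q7 0.93
turn [-0.  -0.1 -0. ] then shift mm [-0.3  0.   0.7]
```

```bash
python3 -m handwheel '[[[0,0,0],[0,0,0.001],1],[[0,0,0],[0,0,0],1],[[0,0,0],[0,0,0],0.6],[[0,0,0],[0,0,0],0.15],[[0,0,0],[0,0,0],0.15]]'
python3 -m handwheel '[[[0,0,0],[0,0,0],0.15],[[0,0,0],[0,0,-0.01],0.15],[[0,0,0],[0,0,-0.03],0.15],[[0,0,0],[0,0,-0.035],0.15],[[0,0,0],[0,0,-0.035],0.15]]' >/dev/null
python3 -m handwheel '[[[0,0,0],[0,0,0],0.15]]' >/dev/null
python3 go.py 575.3 -208.1 110 187.3
```

```text
clock: 23.28
eef_pos: [480.7, 278.0, 22.9]
tool_rot: [-3.141, -0.002, -3.015]
force: [0.1, -0.6, 0.8]
width: 64.7
gripper_force: 0.0
t 23.78 tcp [484.4 280.5 139.6] rpy [ 179.7    0.5 -172.8] w 72.6 gf 0.0 F [0.2 1.4 0.4] q7 0.97
turn [ 0.3  0.5 -0.1] then shift mm [ -28.1 -496.2   29.6]
```

```bash
python3 -m handwheel '[[[0,0,0],[-0.0018,-0.031,0.001],0.15],[[0,0,0],[-0.0018,-0.031,0.001],0.15],[[0,0,0],[-0.0018,-0.031,0.001],0.15],[[0,0,0],[-0.0018,-0.031,0.001],0.15],[[0,0,0],[-0.0018,-0.031,0.001],0.15]]' >/dev/null
python3 -m handwheel '[[[0,0,0],[-0.0018,-0.031,0.001],0.15],[[0,0,0],[-0.0018,-0.031,0.001],0.15],[[0,0,0],[-0.0018,-0.031,0.001],0.15],[[0,0,0],[-0.0018,-0.031,0.001],0.15],[[0,0,0],[-0.0018,-0.031,0.001],0.15]]' >/dev/null
python3 -m handwheel '[[[0,0,0],[-0.0018,-0.031,0.001],0.15],[[0,0,0],[-0.0018,-0.031,0.001],0.15],[[0,0,0],[-0.0018,-0.031,0.001],0.15],[[0,0,0],[-0.0018,-0.031,0.001],0.15],[[0,0,0],[-0.0018,-0.031,0.001],0.15]]' >/dev/null
python3 -m handwheel '[[[0,0,0],[-0.0018,-0.031,0.001],0.15],[[0,0,0],[0,0,0],0.15],[[0,0,0],[0,0,0],0.15],[[0,0,0],[0,0,0],0.15]]' >/dev/null
python3 go.py 575.3 -208.1 0 187.3
python3 - <<'E'
from cell import ctrl
import cv2,numpy as np
a=ctrl.get_image("top")["pixels"][140:252,150:262,::-1];b=ctrl.get_image("scene")["pixels"][130:242,190:302,::-1]
cv2.imwrite("pics/t7.png",np.hstack([cv2.resize(x,(400,400),interpolation=cv2.INTER_CUBIC) for x in(a,b)]))
E
```

```text
t 25.37 tcp [ 571.7 -209.6  117.1] rpy [ 1.800e+02 -1.000e-01 -1.728e+02] w 73.1 gf 0.0 F [-0.3  0.7 -0.7] q7 1.79
turn [ 0.  -0.1 -0.1] then shift mm [ -3.8   1.  117.1]
```

View pics/t7.png

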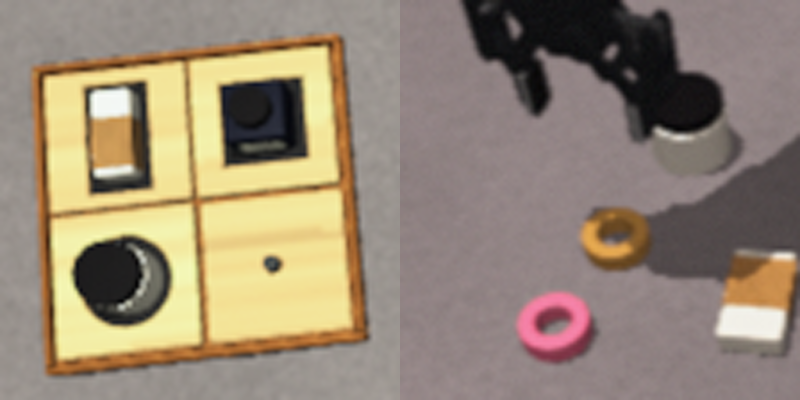

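The pot stands in the round well. The tan tape is at (616,237) in the crop, below the gripper. Descending in two stages.

```bash
python3 -m handwheel '[[[0,0,0],[-0.0038,0.001,0.02],0.15],[[0,0,0],[0,0,0.03],0.15],[[0,0,0],[0,0,0.03],0.15],[[0,0,0],[0,0,0.02],0.15],[[0,0,0],[0,0,0.008],0.15]]' >/dev/null
python3 -m handwheel '[[[0,0,0],[0,0,0.002],0.15],[[0,0,0],[0,0,0],0.2],[[0,0,0],[0,0,0],0.2],[[0,0,0],[0,0,0],0.2]]' >/dev/null
python3 go.py 575.3 -208.1 1 187.3
```

```text
t 26.22 tcp [ 576.5 -209.1    8.5] rpy [-179.9    0.  -172.7] w 68.2 gf 0.0 F [ 0.7  0.6 -0.3] q7 1.74
turn [-0.1  0.  -0. ] then shift mm [1.1 1.1 7.5]
```

```bash
python3 -m handwheel '[[[0,0,0],[0.001,0.001,0.004],0.2],[[0,0,0],[0,0,0.0025],0.2],[[0,0,0],[0,0,0],0.2],[[0,0,0],[0,0,0],0.3],[[0,0,0],[0,0,0],0.3]]' 
python3 -m handwheel '[[[0,0,0],[0,0,0],0.4],[[0,0,0],[0,0,0],0.5],[[0,0,0],[0,0,0],0.7],[[0,0,0],[0,0,0],1],[[0,0,0],[0,0,0],1]]' >/dev/null
python3 -m handwheel '[[[0,0,0],[0,0,0],1],[[0,0,0],[0,0,0],1]]' >/dev/null
python3 go.py
```

```text
clock: 26.63
eef_pos: [574.2, -208.2, 0.4]
tool_rot: [-3.141, -0.002, -3.015]
force: [0.7, -0.4, 0.3]
width: 59.9
gripper_force: 0.0
t 27.22 tcp [ 574.3 -208.2    1.1] rpy [-1.800e+02 -1.000e-01 -1.728e+02] w 47.9 gf 61.0 F [-0.9 -0.1  4.8] q7 1.74
```

```bash
python3 -m handwheel '[[[0,0,0],[0,0,-0.01],1],[[0,0,0],[0,0,-0.02],1],[[0,0,0],[0,0,-0.03],1],[[0,0,0],[0,0,-0.03],1],[[0,0,0],[0,0,-0.02],1]]' >/dev/null
python3 -m handwheel '[[[0,0,0],[0,0,0],1],[[0,0,0],[0,0,0],1]]' >/dev/null
python3 go.py 493 182.8 110 187.3
```

```text
t 27.8 tcp [ 575.3 -208.4  112.2] rpy [-179.9    0.  -172.8] w 47.8 gf 61.8 F [ 0.  -0.3  0.3] q7 1.78
turn [-0.1  0.  -0.1] then shift mm [ 31.9 398.5   2.2]
```

13 rows of (2.45, 30.65, 0) mm.

```bash
python3 -m handwheel '[[[0,0,0],[0.0025,0.0306,0],1],[[0,0,0],[0.0025,0.0306,0],1],[[0,0,0],[0.0025,0.0306,0],1],[[0,0,0],[0.0025,0.0306,0],1],[[0,0,0],[0.0025,0.0306,0],1]]' >/dev/null
python3 -m handwheel '[[[0,0,0],[0.0025,0.0306,0],1],[[0,0,0],[0.0025,0.0306,0],1],[[0,0,0],[0.0025,0.0306,0],1],[[0,0,0],[0.0025,0.0306,0],1],[[0,0,0],[0.0025,0.0306,0],1]]' >/dev/null
python3 -m handwheel '[[[0,0,0],[0.0025,0.0306,0],1],[[0,0,0],[0.0025,0.0306,0],1],[[0,0,0],[0.0025,0.0306,0],1],[[0,0,0],[0,0,0],1],[[0,0,0],[0,0,0],1]]' >/dev/null
python3 -m handwheel '[[[0,0,0],[0,0,0.02],1],[[0,0,0],[0,0,0.02],1],[[0,0,0],[0,0,0],1],[[0,0,0],[0,0,0],1],[[0,0,0],[0,0,0],1]]' >/dev/null
python3 go.py 493 182.8 10 187.3
python3 - <<'E'
from cell import ctrl
import cv2
d=ctrl.get_image("scene");cv2.imwrite("pics/s8.png",cv2.resize(d["pixels"][160:310,340:490,::-1],None,fx=4,fy=4,interpolation=cv2.INTER_CUBIC))
E
```

```text
t 29.47 tcp [492.2 181.5  70.6] rpy [-1.800e+02 -1.000e-01 -1.728e+02] w 48.1 gf 62.0 F [ 0.1 -0.  -0.6] q7 1.09
turn [-0.  -0.1 -0.1] then shift mm [-1.   1.2 60.6]
```

View pics/s8.png

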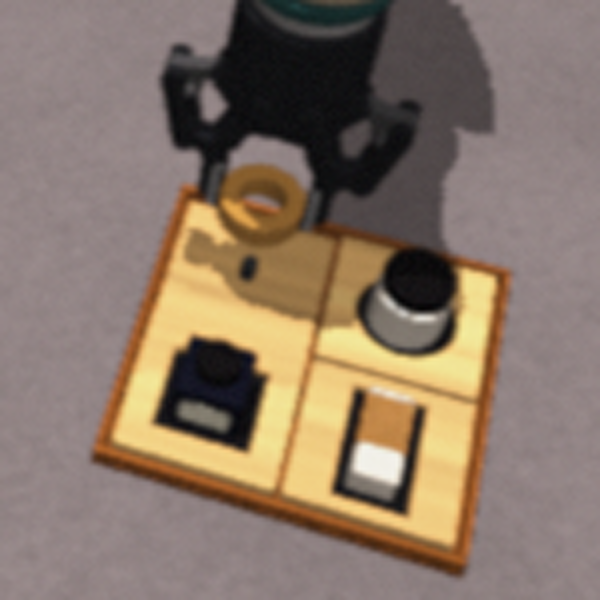

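The tape is held level at (262,203), just above the peg, and the other three pieces are seated. Lowering.

```bash
python3 -m handwheel '[[[0,0,0],[-0.001,0.0012,0.012],1],[[0,0,0],[0,0,0.014],1],[[0,0,0],[0,0,0.012],1],[[0,0,0],[0,0,0.008],1],[[0,0,0],[0,0,0.004],1]]' >/dev/null
python3 -m handwheel '[[[0,0,0],[0,0,0],1],[[0,0,0],[0,0,0],1],[[0,0,0],[0,0,0],1]]' >/dev/null
python3 go.py 493 182.8 10 187.3
```

```text
t 30.18 tcp [493.1 183.9  20.8] rpy [ 1.800e+02 -1.000e-01 -1.728e+02] w 48.3 gf 62.0 F [-0.1 -0.2 -0.5] q7 1.08
turn [ 0.  -0.1 -0.1] then shift mm [ 0.2 -1.1 10.8]
```

```bash
python3 -m handwheel '[[[0,0,0],[0,-0.001,0.004],1],[[0,0,0],[0,0,0.004],1],[[0,0,0],[0,0,0.0015],1],[[0,0,0],[0,0,0],1],[[0,0,0],[0,0,0],1]]' >/dev/null
python3 go.py 493 182.8 10 187.3
```

```text
t 30.6 tcp [492.6 182.7  10.7] rpy [-1.800e+02 -1.000e-01 -1.728e+02] w 47.8 gf 62.0 F [0.7 0.5 0.3] q7 1.07
turn [-0.  -0.1 -0.1] then shift mm [-0.4  0.   0.7]
```

```bash
python3 -m handwheel '[[[0,0,0],[0,0,0.0007],1],[[0,0,0],[0,0,0],0.5],[[0,0,0],[0,0,0],0.3],[[0,0,0],[0,0,0],0.3],[[0,0,0],[0,0,0],0.3]]'
python3 -m handwheel '[[[0,0,0],[0,0,-0.01],0.3],[[0,0,0],[0,0,-0.03],0.3],[[0,0,0],[0,0,-0.035],0.3],[[0,0,0],[0,0,-0.035],0.3],[[0,0,0],[0,0,-0.02],0.3]]' >/dev/null
python3 -m handwheel '[[[0,0,0],[0,-0.03,0],0.3],[[0,0,0],[0,-0.035,0],0.3],[[0,0,0],[0,-0.035,0],0.3],[[0,0,0],[0,-0.035,0],0.3],[[0,0,0],[0,-0.035,0],0.3]]' >/dev/null
python3 -m handwheel '[[[0,0,0],[0,-0.03,0],0.3],[[0,0,0],[0,-0.03,0],0.3],[[0,0,0],[0,0,0],0.3],[[0,0,0],[0,0,0],0.3],[[0,0,0],[0,0,0],0.3]]'
python3 - <<'E'
from cell import ctrl
import cv2,numpy as np
a=ctrl.get_image("top")["pixels"][140:252,150:262,::-1];b=ctrl.get_image("scene")["pixels"][190:310,350:480,::-1]
cv2.imwrite("pics/t9.png",np.hstack([cv2.resize(x,(400,400),interpolation=cv2.INTER_CUBIC) for x in(a,b)]))
E
```

```text
clock: 31.02
eef_pos: [492.8, 182.8, 10.2]
tool_rot: [-3.141, -0.002, -3.015]
force: [-0.6, -0.6, -0.2]
width: 59.4
gripper_force: 0.0
clock: 32.27
eef_pos: [521.9, -44.8, 140.7]
tool_rot: [3.141, -0.002, -3.015]
force: [-0.3, 0.9, 1.2]
width: 59.6
gripper_force: 0.0
```

View pics/t9.png

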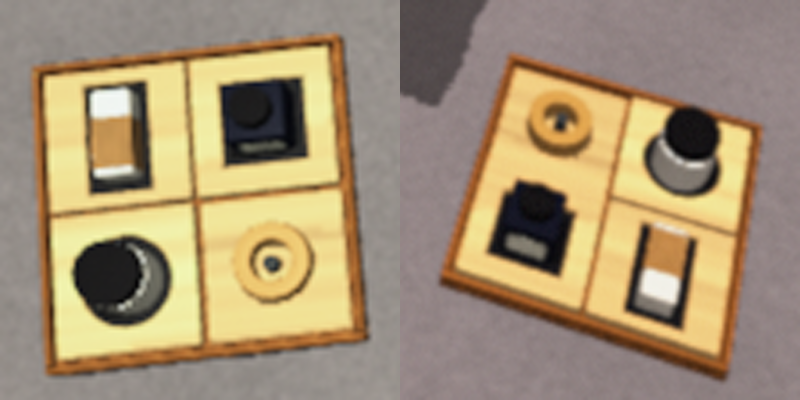

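All four are seated: the tape lies around the peg at (272,263), and the pot, bottle and eraser are in their wells. Handing in.

```bash
python3 -c "
from cell import ctrl
print(ctrl.finish_job())"
```

```text
the job is handed in; nothing more can be done
None
```

The job is handed in at about 32 s: the last pictures show the pot, ink bottle, eraser and tape roll each seated in its place, and I never handled the big jar or big eraser; no verdict came back.

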